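# Edge the drilled rib out over the board so it can be picked up

## Task

The drilled rib lies too flat on the assembly board to be pinched. Slide it across the board, keeping it flat and without lifting it, until about 40 mm of it overhangs the board's far edge (the long edge away from the robot), square to that edge, and leave it there ready for a workmate to pick up. Leave the plain blank beside it where it lies.

Things in the scene. Friction and masses are not known exactly. Their poses are not given: they have to be found in the camera images.
- rib: The drilled rib: a flat dark-brown plywood plate, 140 mm along its x, 120 mm along its y, 12 mm thick, about 0.14 kg, with three round holes of about 24, 32 and 24 mm in a row along its x through its middle. It lies loose and flat on the board, its +x end towards the board's far edge, up to about 15 degrees askew. It is told from the blank by its holes; they swap places. Origin: centre of its underside; z up.
- board: Low assembly board of pale plywood, fixed to the bench: 240 mm along its x, 460 mm along its y, its flat top 50 mm above the bench and above its origin. Origin: centre of its underside; +x points away from the robot (the board may be turned up to about 9 degrees), so the far edge is the line x = +120 mm in its frame. Beyond that edge there is open air down to the bench.
- blank: The plain blank: a plate of the same wood, size and thickness as the rib (140 x 120 x 12 mm) but without holes, lying loose on the board beside the rib, about 220 mm from it centre to centre. Origin: centre of its underside. It must stay where it is.
Mind the look-alikes: they are no part of the job. Leave any purple or red look-alike of the rib alone.

How it is judged:
By the outcome, as a careful person would: the job done as asked, in the order asked, and still so for the second after the job is handed in, with the robot touching nothing.
It also fails if it takes over 40 s, if anything falls off the work surface, if the arm or the gripper's body presses on something with over 40 N, if the wrist force passes 120 N, or if a joint passes its speed limit or range.

## Robot

A 6-joint arm with a two-finger parallel gripper is mounted at the origin on the work surface. World frame = base frame: x ahead of the robot, y to its left, z up, the work surface at z = 0. Lengths are in mm, angles in rad, forces in N, time in s.
With the tool pointing down it reaches from about 250 to 850 mm from the base axis. Payload 12.5 kg.
Tool frame: the origin (TCP) lies midway between the tips of the shut fingers; the grasp point (between the pads) lies 19 mm behind it; z points along the fingers, y is the line along which they close (so a half turn about z gives the same grasp; the last joint's range is limited). The gripper opens to 93 mm and grips with 3 to 60 N. Pads are 15 mm wide; open, the fingers measure 128 mm over their backs; the gripper's body (75 mm by 188 mm) begins 65 mm behind the grasp point.
Start: joints at [1.249, 0.351, 1.652, -0, 1.139, -0.085], TCP at [128.995, 534.644, 218.633] pointing down, gripper open.
Joint ranges: [-2.75, 2.75], [-0.79, 2.1], [0.01, 2.65], [-1.57, 4.71], [0.07, 3.14], [-2.87, 2.87]. Speed limits (rad/s): [2.22, 2.22, 2.79, 3.14, 3.14, 3.14].

## Interface

Orientations are given as a rotation vector (axis times angle).
In Python, from station import arm gives the robot as it stands.
- The arm moves only by the tool jog_arm, never from a script. Its argument "steps" is text: rows parted by semicolons, each of 5 numbers parted by spaces: the gripper command: -1 is fully open, 1 is shut, values between are in proportion, then the shift along the world's x, y, z in m, then the turn about the world's z in units of 6 degrees (1.0 is 6 degrees). In form: grip dx dy dz yaw; .... A call has 1 to 12 rows; each row shifts and turns the commanded pose from where the row before left it; what a row does not reach is not made up. A row lasts 1/12 s, in which the tool goes at most 41.7 mm and 7.16 degrees, less where a joint would pass 70% of its speed; a pose out of reach is approached as far as the arm can. A call is refused whole if a number of a shift passes 0.0417 or a number of a turn 1, either way. A call with a gripper value outside its range is refused whole. The fingers move at their own pace and stop on an object; "grip_force" is the grip in N (left out, the last holds). Time passes only in rows, so rows that do not move let the fingers close. It gives the time, the measured TCP pose, the force, the opening and the grip force at its end, in the units of the state.
- arm.sense(): the state, without advancing time (a new reading comes with each control period).
- arm.camera(name): name is "scene" or "top" or "wrist"; returns (picture, depth): 480x640x3 uint8, blue, green, red; 480x640 float32, mm along the optical axis (not along the pixel's ray), 0 where there is no reading.
- arm.calibration(name): a dict with "intrinsics" (3x3 intrinsics, pixels), "rvec" (rotation vector, rad) and "tvec" (3), from world to camera coordinates, as OpenCV has them; the wrist camera has in their place "mount" (4x4, takes a point from camera to tool coordinates, whose origin is the TCP and whose axes are the flange's). Camera axes: x right, y down, z forward; pixel columns grow to the right and rows downward; lengths in mm; the calibration is good to about 2 mm. A picture is of the moment at which its call begins: read the wrist's pose just before it. calibration takes no time and is no camera call.
- arm.job_done(): hands the job in; it is judged then, once.
The state is a dict: "time_s": time; "joints": joint angles; "dq": joint speeds; "effort": joint torques, N m; "ee_pos": TCP position; "ee_rot": TCP orientation; "wrist_force": force on the tool from outside, world axes, zero at the start; "torque": the same for the moment, N m; "finger_gap": opening from 0.0 (shut) to 1.0 (fully open); "gripper_force": force on a finger pad.
Only numpy, scipy, OpenCV 4.12 (cv2) and the standard library are available. Lean on these libraries where they do the work, as an engineer would, in place of code of your own. Each camera call takes 0.05 s, during which the arm holds its last target. There are 200 camera calls.

## Working session

There is one attempt and no reset: what is moved stays moved. The work goes in short steps, Python scripts to look and compute and a tool call to move; the robot and the scene stay as the last step left them, time stands still between calls to the robot, and variables do not carry over. Pictures are saved under pics/ and viewed, at most 10 in all, crops included, and the job is handed in when it is done.

Besides the shell and the picture viewer there is one more tool, called after "Call:" in YAML: its name, and indented under it one key for each argument. jog_arm: Moves the arm, as the interface text tells. Its arguments: {"type":"object","properties":{"steps":{"type":"string"},"grip_force":{"type":"number"}},"required":["steps"]}

```bash
mkdir -p pics; cat > h.py <<'E'
import numpy as np,cv2
from station import arm
def world(name,u,v,z):
    c=arm.calibration(name);K=np.array(c["intrinsics"]);R=cv2.Rodrigues(np.array(c["rvec"],float))[0];t=np.array(c["tvec"],float).ravel()
    uv=np.array([u,v,1.]);d=R.T@np.linalg.inv(K)@uv;o=-R.T@t
    return o+d*(z-o[2])/d[2]
E
python3 - <<'E'
from h import *
for n in("top","scene"):
    p,d=arm.camera(n);cv2.imwrite(f"pics/{n}1.png",p);np.save(n+"d.npy",d)
print(arm.sense())
E
```

```text
{'time_s': 0.1, 'joints': array([ 1.24937438e+00,  3.51184657e-01,  1.65235455e+00, -3.52591522e-05,
        1.13909205e+00, -8.45622821e-02]), 'dq': array([ 0.00015838, -0.00054148, -0.00141802, -0.00045081,  0.0001082 ,
       -0.00037637]), 'effort': array([-4.23674646e-04, -4.98034537e+01, -2.85702538e+01,  7.00039091e-02,
        2.38996296e-02,  2.65841766e-05]), 'ee_pos': array([128.92431185, 534.3598945 , 218.15610657]), 'ee_rot': array([-3.71145058e-01, -3.11941255e+00,  1.60799354e-03]), 'wrist_force': array([-0.19136273,  0.04252516,  0.03904436]), 'torque': array([ 0.00667277,  0.02677559, -0.00607881]), 'gripper_force': 0.0, 'finger_gap': 0.998479442999146}
```

View pics/top1.png

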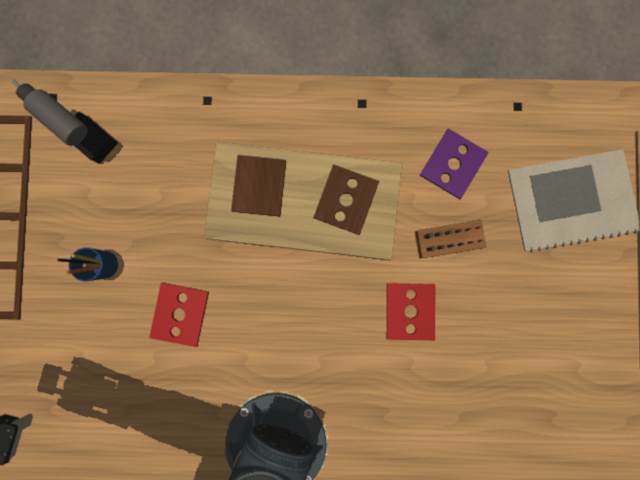

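```bash
python3 - <<'E'
from h import *
p=cv2.imread("pics/top1.png");cv2.imwrite("pics/c1.png",cv2.resize(p[130:270,195:410],None,fx=3.7,fy=3.7,interpolation=cv2.INTER_CUBIC))
for n,u,v,z in [("FL",216,143,50),("FR",401,163,50),("NR",392,259,50),("NL",205,237,50),("rib",346,200,62),("blank",259,186,62)]: print(n,world("top",u,v,z).round(1))
E
```

```text
FL [735.4 160.7  50. ]
FR [ 694.1 -294.6   50. ]
NR [ 458.5 -274.9   50. ]
NL [503.1 179.8  50. ]
rib [ 598.4 -160.7   62. ]
blank [628.5  50.4  62. ]
```

View pics/c1.png

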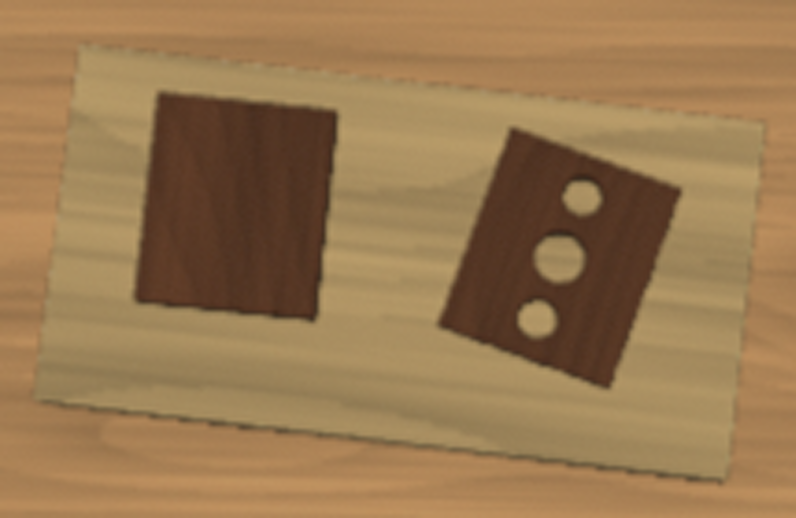

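View pics/scene1.png

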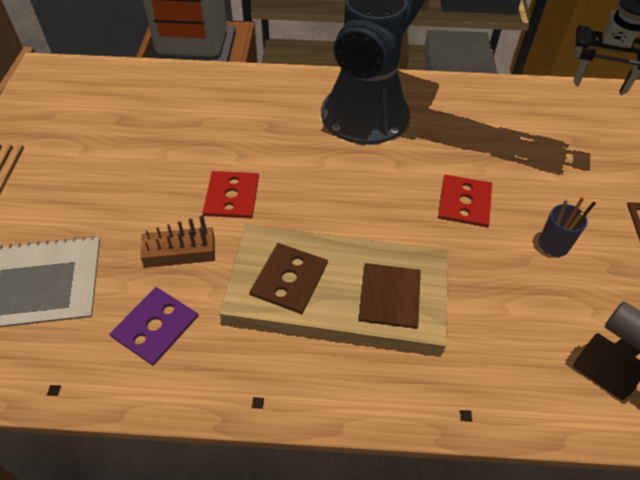

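```bash
cat >> h.py <<'E'
def crop(U,V,z,f=3.7,ox=195,oy=130): return world("top",(U+.5)/f-.5+ox,(V+.5)/f-.5+oy,z)
def ang(a,b): return np.degrees(np.arctan2(*(b-a)[[1,0]]))
E
python3 - <<'E'
from h import *
B=[crop(*p,50) for p in[(78,45),(765,122),(728,480),(37,402)]]
R=[crop(*p,62) for p in[(512,128),(681,188),(610,388),(439,325)]]
K=[crop(*p,62) for p in[(157,92),(337,111),(316,320),(135,301)]]
for n,P in(("board",B),("rib",R),("blank",K)):
    print(n,np.round(P,0)[:,:2].tolist(),"c",np.mean(P,0).round(1),"sides",[round(float(np.linalg.norm(P[i]-P[i-1]))) for i in range(4)],
     "x-dir",ang(P[3],P[0]).round(1),ang(P[2],P[1]).round(1),"y-90",ang(P[1],P[0])-90,ang(P[2],P[3])-90)
    x=(P[0]+P[1]-P[2]-P[3])
    print(np.degrees(np.arctan2(x[1],x[0])))
b=np.mean(B,0);x=(B[0]+B[1]-B[2]-B[3])[:2];a=np.arctan2(x[1],x[0])
M=np.array([[np.cos(a),np.sin(a)],[-np.sin(a),np.cos(a)]])
print([(M@(p-b)[:2]).round(0).tolist() for p in R+K])
d=np.load("topd.npy");print(d[200,330],d[200,300],d[300,300])
E
```

```text
board [[738.0, 162.0], [695.0, -296.0], [458.0, -273.0], [500.0, 181.0]] c [597.7 -56.7  50. ] sides [239, 459, 239, 456] x-dir -4.6 -5.3 y-90 -5.410861215890151 -5.33140298712037
-4.959407247228031
rib [[685.0, -128.0], [648.0, -239.0], [515.0, -194.0], [554.0, -83.0]] c [ 600.7 -160.9   62. ] sides [138, 117, 139, 118] x-dir -19.1 -18.7 y-90 -18.701135311511592 -19.21289823796927
-18.877478553977753
blank [[705.0, 106.0], [694.0, -13.0], [556.0, -2.0], [566.0, 116.0]] c [630.4  51.7  62. ] sides [139, 119, 139, 119] x-dir -4.2 -4.3 y-90 -5.024340854469102 -4.9209549021417445
-4.264757764381976
[[93.0, -63.0], [65.0, -177.0], [-70.0, -144.0], [-41.0, -29.0], [93.0, 171.0], [92.0, 52.0], [-46.0, 51.0], [-46.0, 169.0]]
1159.6415 1172.1201 1205.4274
```

Call:
jog_arm:
  steps: "-0.4 0.0193 -0.0333 0 0;-0.4 0.0193 -0.0333 0 0;-0.4 0.0193 -0.0333 0 0;-0.4 0.0193 -0.0333 0 0;-0.4 0.0193 -0.0333 0 0;-0.4 0.0193 -0.0333 0 0;-0.4 0.0193 -0.0333 0 0;-0.4 0.0193 -0.0333 0 0;-0.4 0.0193 -0.0333 0 0;-0.4 0.0193 -0.0333 0 0"

```text
time_s: 0.93
ee_pos: [322.3, 199.9, 218.7]
ee_rot: [0.371, 3.119, 0.0]
wrist_force: [0.3, 0.2, -0.9]
finger_gap: 0.695
gripper_force: 0.0
```

Call:
jog_arm:
  steps: "-0.4 0.0193 -0.0333 0 0;-0.4 0.0193 -0.0333 0 0;-0.4 0.0193 -0.0333 0 0;-0.4 0.0193 -0.0333 0 0;-0.4 0.0193 -0.0333 0 0;-0.4 0.0193 -0.0333 0 0;-0.4 0.0193 -0.0333 0 0;-0.4 0.0193 -0.0333 0 0;-0.4 0.0193 -0.0333 0 -0.4;-0.4 0.0193 -0.0333 0 -0.5;-0.4 0 0 0 0;-0.4 0 0 0 0"

```text
time_s: 1.93
ee_pos: [515.1, -132.6, 217.8]
ee_rot: [-0.521, -3.097, -0.0]
wrist_force: [-0.9, 0.3, -0.0]
finger_gap: 0.7
gripper_force: 0.0
```

Call:
jog_arm:
  steps: "-0.4 -0.002 0 -0.03 0;-0.4 0 0 -0.03 0;-0.4 0 0 -0.03 0;-0.4 0 0 -0.03 0;-0.4 0 0 -0.02 0;-0.4 0 0 -0.01 0;-0.4 0 0 -0.008 0;-0.4 0 0 -0.004 0;-0.4 0 0 0 0;-0.4 0 0 0 0"

```text
time_s: 2.77
ee_pos: [513.5, -131.4, 57.5]
ee_rot: [0.517, 3.097, -0.0]
wrist_force: [-0.1, 0.5, 0.1]
finger_gap: 0.7
gripper_force: 0.0
```

```bash
python3 - <<'E'
from h import *
s=arm.sense();p,d=arm.camera("wrist");q,_=arm.camera("scene")
a=cv2.resize(p,(533,400));b=cv2.resize(q[200:380,200:460],None,fx=800/260*.5,fy=800/260*.5)
b=cv2.resize(q[220:360,200:460],(533,287))
cv2.imwrite("pics/w2.png",np.vstack([a[:310],b]));print(s["ee_pos"],s["wrist_force"])
E
```

```text
[ 513.465755   -131.36358329   57.53322787] [-0.12452799  0.53462703  0.0753411 ]
```

View pics/w2.png

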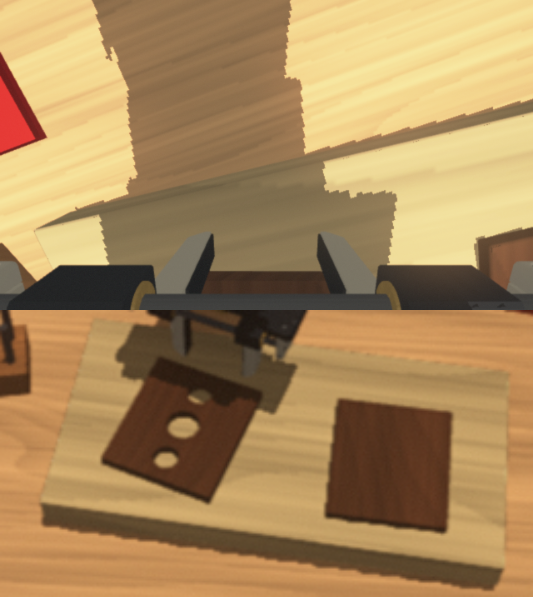

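Call:
jog_arm:
  steps: "-0.4 0 0 -0.003 0;-0.4 0 0 0 0;-0.4 0.0028 -0.001 0 0;-0.4 0.0028 -0.001 0 0;-0.4 0.0028 -0.001 0 0;-0.4 0.0028 -0.001 0 0;-0.4 0.0028 -0.001 0 0;-0.4 0.0028 -0.001 0 0;-0.4 0 0 0 0"

```text
time_s: 3.62
ee_pos: [530.3, -137.5, 53.6]
ee_rot: [0.518, 3.098, -0.0]
wrist_force: [-0.1, -0.2, -0.9]
finger_gap: 0.704
gripper_force: 0.0
```

Call:
jog_arm:
  steps: "-0.4 0.0041 -0.00136 0 0.16;-0.4 0.0041 -0.0013 0 0.16;-0.4 0.0041 -0.00123 0 0.16;-0.4 0.0041 -0.00116 0 0.16;-0.4 0.0042 -0.0011 0 0.16;-0.4 0.0042 -0.001 0 0.16;-0.4 0.0042 -0.00095 0 0.16;-0.4 0.0042 -0.0009 0 0.16;-0.4 0.0042 -0.0008 0 0.16;-0.4 0.0042 -0.00075 0 0.16;-0.4 0.0042 -0.0007 0 0.16;-0.4 0 0 0 0"

```text
time_s: 4.62
ee_pos: [576.5, -148.7, 53.7]
ee_rot: [0.228, 3.133, -0.0]
wrist_force: [-0.0, -0.2, 1.5]
finger_gap: 0.701
gripper_force: 0.0
```

```bash
python3 - <<'E'
from h import *
p,_=arm.camera("top");q,_=arm.camera("scene")
a=cv2.resize(p[150:270,280:410],None,fx=4,fy=4,interpolation=cv2.INTER_CUBIC)
b=cv2.resize(q[220:360,200:460],(520,280))
b=b[:100]*0 if 0 else b
cv2.imwrite("pics/c3.png",np.hstack([a,cv2.copyMakeBorder(b[:, :280],0,200,0,0,0)]))
print(arm.sense()["wrist_force"])
E
```

```text
[-0.17362552 -0.33653484 -0.20413387]
```

View pics/c3.png

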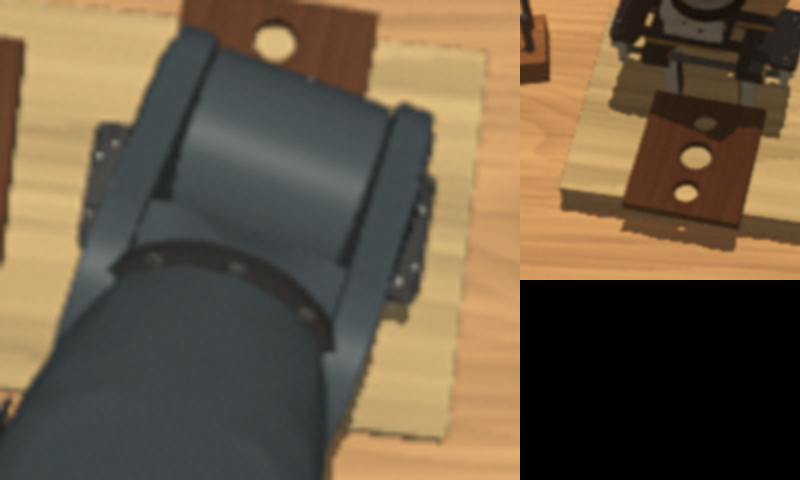

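Call:
jog_arm:
  steps: "-0.4 0.003 -0.0004 0 0.09;-0.4 0.003 -0.0004 0 0.09;-0.4 0.003 -0.0004 0 0.09;-0.4 0.003 -0.0003 0 0.09;-0.4 0.003 -0.0003 0 0.09;-0.4 0.003 -0.0003 0 0.07;-0.4 0 0 0 0;-0.4 0 0 0 0;-0.4 -0.005 0.0005 0 0;-0.4 -0.03 0.003 0 0;-0.4 -0.03 0.003 0.03 0;-0.4 -0.03 0.003 0.03 0"

```text
time_s: 5.72
ee_pos: [497.1, -140.6, 111.6]
ee_rot: [-0.145, -3.135, -0.002]
wrist_force: [1.9, -0.5, 1.4]
finger_gap: 0.701
gripper_force: 0.0
```

Call:
jog_arm:
  steps: "-0.4 -0.04 0.01 0.03 0;-0.4 -0.04 0.02 0.03 0;-0.4 -0.035 0.02 0.02 0;-0.4 -0.03 0.03 0 0;-0.4 0 0.04 0 0;-0.4 0 0.04 0 0;-0.4 0 0.04 0 0;-0.4 0 0.04 0 0;-0.4 0 0.04 0 0;-0.4 0 0 0 0"

```text
time_s: 6.55
ee_pos: [373.4, 135.4, 178.9]
ee_rot: [0.136, 3.138, 0.002]
wrist_force: [0.0, -0.3, -0.1]
finger_gap: 0.701
gripper_force: 0.0
```

```bash
python3 - <<'E'
from h import *
p,_=arm.camera("top");cv2.imwrite("pics/top4.png",p)
cv2.imwrite("pics/c4.png",cv2.resize(p[130:270,195:410],None,fx=3.7,fy=3.7,interpolation=cv2.INTER_CUBIC))
E
```

```text
(no output)
```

View pics/c4.png

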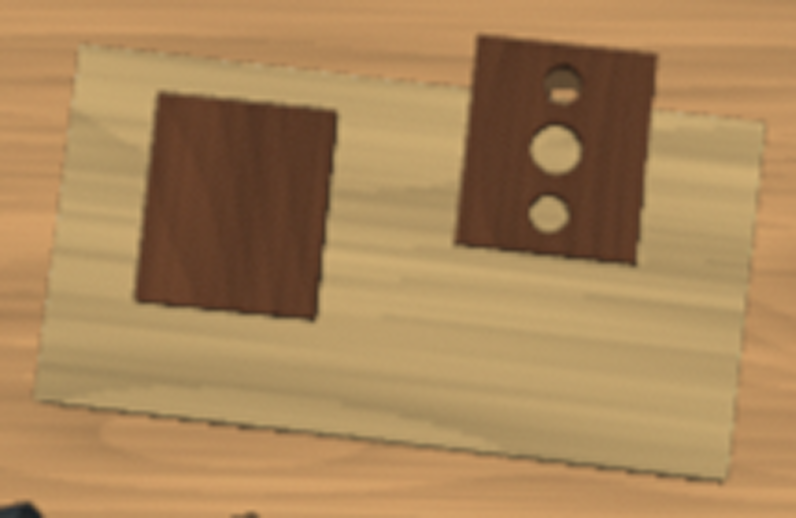

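```bash
python3 - <<'E'
from h import *
B=[crop(*p,50) for p in[(78,45),(765,122),(728,480),(37,402)]]
R=[crop(*p,62) for p in[(478,35),(657,54),(637,265),(456,243)]]
a=np.radians(-5.2);b=np.mean(B,0)
M=np.array([[np.cos(a),np.sin(a)],[-np.sin(a),np.cos(a)]])
print([(M@(p-b)[:2]).round(1).tolist() for p in B+R])
print("c",np.mean([(M@(p-b)[:2]) for p in R],0),"edges",ang(B[1],B[0])-90,ang(R[1],R[0])-90,ang(R[2],R[3])-90,ang(R[3],R[0]),ang(R[2],R[1]))
p1=cv2.imread("pics/c1.png").astype(int);p4=cv2.imread("pics/c4.png").astype(int)
print("blank diff",abs(p1-p4)[80:330,120:350].max())
E
```

```text
[[120.3, 230.1], [118.6, -229.1], [-120.0, -228.5], [-118.9, 227.5], [152.7, -33.9], [152.9, -152.3], [12.5, -153.7], [14.0, -34.7]]
c [ 83.04225212 -93.64729155] edges -5.410861215890151 -5.088800147165685 -5.8959751326477345 -4.877956609657689 -4.628256843022405
blank diff 22
```

Call:
jog_arm:
  steps: "-0.4 0.02 -0.0314 0 0;-0.4 0.02 -0.0314 0 0;-0.4 0.02 -0.0314 0 0;-0.4 0.02 -0.0314 0 0;-0.4 0.02 -0.0314 0 0;-0.4 0.02 -0.0314 0 0;-0.4 0.02 -0.0314 0 0;-0.4 0.02 -0.0314 0 0;-0.4 0.02 -0.0314 0 0;-0.4 0 0 0 0;-0.4 0 0 0 0"

```text
time_s: 7.52
ee_pos: [553.7, -154.7, 178.0]
ee_rot: [-0.15, -3.137, -0.0]
wrist_force: [-0.2, 0.3, -0.0]
finger_gap: 0.699
gripper_force: 0.0
```

Call:
jog_arm:
  steps: "-0.4 0 0 -0.03 0;-0.4 0 0 -0.03 0;-0.4 0 0 -0.03 0;-0.4 0 0 -0.02 0;-0.4 0 0 -0.01 0;-0.4 0 0 -0.004 0;-0.4 0 0 0 0;-0.4 0 0 0 0"

```text
time_s: 8.18
ee_pos: [554.7, -152.4, 55.9]
ee_rot: [0.145, 3.137, -0.001]
wrist_force: [-0.2, 1.0, 0.8]
finger_gap: 0.701
gripper_force: 0.0
```

Call:
jog_arm:
  steps: "-0.4 0.009 -0.0008 -0.002 0.03;-0.4 0.009 -0.0008 0 0;-0.4 0.009 -0.0008 0 0;-0.4 0.006 -0.0005 0 0;-0.4 0.002 -0.0002 0 0;-0.4 0.002 -0.0002 0 0;-0.4 0.002 -0.0002 0 0;-0.4 0.002 -0.0002 0 0;-0.4 0.002 -0.0002 0 0;-0.4 0 0 0 0;-0.4 0 0 0 0"

```text
time_s: 9.1
ee_pos: [597.4, -156.2, 52.7]
ee_rot: [0.14, 3.138, -0.0]
wrist_force: [-1.0, 0.3, 0.2]
finger_gap: 0.699
gripper_force: 0.0
```

Call:
jog_arm:
  steps: "-0.4 0.0012 -0.0001 0 0;-0.4 0.0012 -0.0001 0 0;-0.4 0.0012 -0.0001 0 0;-0.4 0 0 0 0;-0.4 0 0 0 0"

```text
time_s: 9.52
ee_pos: [601.0, -156.5, 52.7]
ee_rot: [0.14, 3.138, -0.0]
wrist_force: [0.5, 0.2, -1.0]
finger_gap: 0.696
gripper_force: 0.0
```

Call:
jog_arm:
  steps: "-0.4 -0.005 0.0005 0 0;-0.4 -0.03 0.003 0 0;-0.4 -0.03 0.003 0.03 0;-0.4 -0.03 0.003 0.03 0;-0.4 -0.04 0.01 0.03 0;-0.4 -0.04 0.02 0.03 0;-0.4 -0.035 0.02 0.02 0;-0.4 -0.03 0.03 0 0;-0.4 0 0.04 0 0;-0.4 0 0.04 0 0;-0.4 0 0.04 0 0;-0.4 0 0.04 0 0"

```text
time_s: 10.52
ee_pos: [380.9, 86.1, 178.1]
ee_rot: [0.141, 3.137, 0.0]
wrist_force: [2.0, -0.5, 0.6]
finger_gap: 0.699
gripper_force: 0.0
```

Call:
jog_arm:
  steps: "-0.4 0 0.04 0 0;-0.4 0 0 0 0;-0.4 0 0 0 0"

```text
time_s: 10.77
ee_pos: [381.0, 126.0, 177.6]
ee_rot: [0.133, 3.139, -0.0]
wrist_force: [0.8, 0.1, 0.3]
finger_gap: 0.704
gripper_force: 0.0
```

```bash
python3 - <<'E'
from h import *
p,_=arm.camera("top")
cv2.imwrite("pics/c5.png",cv2.resize(p[130:270,195:410],None,fx=3.7,fy=3.7,interpolation=cv2.INTER_CUBIC))
E
```

```text
(no output)
```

View pics/c5.png

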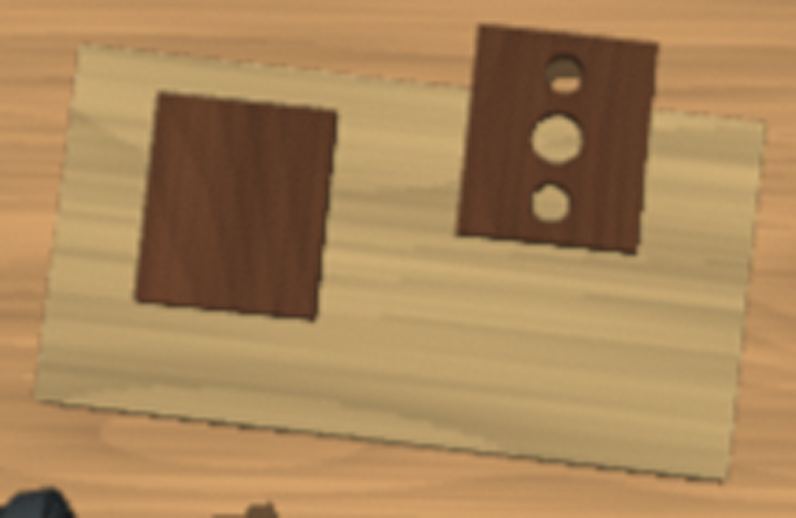

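```bash
python3 - <<'E'
from h import *
B=[crop(*p,50) for p in[(78,45),(765,122),(728,480),(37,402)]]
R=[crop(*p,62) for p in[(479,24),(658,44),(637,254),(457,235)]]
a=np.radians(-5.2);b=np.mean(B,0)
M=np.array([[np.cos(a),np.sin(a)],[-np.sin(a),np.cos(a)]])
c=np.mean([(M@(p-b)[:2]) for p in R],0)
print("c",c,"overhang",c[0]+70-119.5,"edges",ang(B[1],B[0])-90,ang(R[1],R[0])-90,ang(R[2],R[3])-90,ang(R[3],R[0]),ang(R[2],R[1]))
if abs(c[0]-89.5)<3: print(arm.job_done())
E
```

```text
c [ 89.69063752 -93.43229821] overhang 40.190637523504165 edges -5.410861215890151 -5.4138238068105125 -4.98719831652231 -4.793716575252404 -4.919421351321082
the job is handed in; nothing more can be done
None
```

The drilled rib now overhangs the board's far edge by about 40 mm (measured 40.2), square to it within about half a degree; it was slid flat, the blank was not moved, and the job is handed in after about 11 s of the 40 s allowed.

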